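# Clamp and punch the long roller in the V-block jig

### The job

Take the longer of the two metal rollers out of the wooden rack, lower it gently into the pair of V-blocks on the marking jig, about centred lengthwise, and let it settle there. Then swing the clamp arm down onto it and press the black cap of the spring punch straight down until it trips. Leave the roller clamped and the cap sprung back up, with the short roller still in the rack and the grey enclosure where it was.

Things in the scene. Friction and masses are not known exactly. Their poses are not given: they have to be found in the camera images.
- long_roller_mid (a point): centre (middle of the axis) of the long roller, a plain aluminium cylinder 32 mm in diameter and 150 mm long, 0.2 to 0.4 kg, with a thin dark ring near each end; its x axis runs along the roller, its roll angle is arbitrary. It starts lying in one of the rack's two pairs of notches, its axis 45 mm above the bench
- short_roller_mid (a point): centre of the short roller, same cylinder but only 100 mm long, x along it; it lies in the other pair of notches and stays there
- roller_rack: fixed plywood rack, origin on the bench under its centre; base 100 x 172 x 10 mm; the rollers lie along its x axis at y = +46 and -46 mm, each in two 10 mm thick notched boards at x = +36 and -36 mm, so that 62 mm are free for the fingers between the boards, down to the base 10 mm above the bench; which roller lies where varies
- jig_seat (a point): on the fixed marking jig: where the long roller's middle must rest, 62 mm above the bench; x along the Vs, away from the hinge, z up. Two steel V-blocks (90 degrees, 24 mm thick, 68 mm wide, tops 62 mm above the bench) at x = +-45 mm, 66 mm free between them, on a base 12 mm thick. Hinge bracket at x = -112 to -138 mm, +-22 mm wide, 100 mm high
- clamp_hinge (a point): axis of the clamp arm's hinge, 125 mm from the seat along the seat's -x, 90 mm above the bench; the hinge axis lies along the jig's y; axes as the jig's
- clamp_arm (a joint): angle of the clamp arm in rad: 0 is level, its pad just resting on a seated roller; about 1.57 is upright; it starts raised (1.35 to 1.7), tops out at 1.75. The hinge is stiff (about 0.18 N m friction): the arm stays where it is put and must be brought down all the way. Without a roller it would go down to -0.12
- clamp_peg (a point): grip point on the clamp arm's handle, a round steel peg of 12 mm diameter that sticks out 70 mm sideways from the arm, on the jig's -y side: 95 mm from the hinge axis along the arm and 60 mm to the side of the arm's middle, where it is clear of roller and V-blocks. The arm is a bar 20 mm wide and 12 mm thick; the peg ends 77 mm to the side
- punch_top (a point): middle of the top of the punch's black cap (26 mm in diameter, 11 mm high), which stands on the clamp arm 80 mm from the hinge axis; with the arm down the top is 137 mm above the bench, over the V-block nearer the hinge; its z axis is the pressing direction reversed
- punch (a joint): travel of the punch cap in m: 0 is up, 0.010 fully down (hard stop). The spring resists with 4 N rising steeply to 13 N at 0.003 m, then gives way more and more (7 N at 0.008 m, 3 N at the stop) and counts as tripped past 0.008 m; on release the cap springs back to 0
- project_box_mid (a point): centre of a small grey enclosure, 84 x 58 x 31 mm, a bystander lying loose on the bench

How it is judged:
By the outcome, as a careful person would: the job done as asked, in the order asked, and still so for the second after the job is handed in, with the robot touching nothing.
It also fails if it takes over 66 s, if anything falls off the work surface, if the arm or the gripper's body presses on something with over 40 N, if the wrist force passes 120 N, or if a joint passes its speed limit or range.

### The arm

A 6-joint arm with a two-finger parallel gripper is mounted at the origin on a cart in front of the work surface, level with it; the furniture and walls round the work are solid. World frame = base frame: x ahead of the robot, y to its left, z up, the work surface at z = 0. Lengths are in mm, angles in rad, forces in N, time in s.
With the tool pointing down it reaches from about 275 to 750 mm from the base axis. Payload 10.2 kg.
Tool frame: the origin (TCP) lies midway between the tips of the shut fingers; the grasp point (between the pads) lies 19 mm behind it; z points along the fingers, y is the line along which they close (so a half turn about z gives the same grasp; the last joint's range is limited). The gripper opens to 85 mm and grips with 20 to 120 N. Pads are 22 mm wide; open, the fingers measure 114 mm over their backs; the gripper's body (76 mm by 85 mm) begins 54 mm behind the grasp point. The pads swing forward as they close: fully open they stand 13 mm farther back than shut.
Start: joints at [1.124, 0.313, 1.498, -0, 1.331, -0.223], TCP at [116.529, 511.91, 231.294] pointing down, gripper open.
Joint ranges: [-2.94, 2.94], [-0.97, 2.17], [0.19, 2.56], [-1.23, 4.37], [0.02, 3.11], [-2.88, 2.88]. Speed limits (rad/s): [2.39, 2.39, 3.01, 3.14, 3.14, 3.14].

### API

Orientations are given as a unit quaternion [w, x, y, z].
In Python, from rig import ctrl gives the robot as it stands.
- The arm moves only by the tool send_rows, never from a script. Its argument "targets" is a list of rows, each a list of 7 numbers: the closure, from -1 (fully open) to 1 (shut), so that 0 is half open, then the shift along the tool's x, y, z in m, then the turn, a rotation vector about the tool's x, y, z in rad. In form: [[claw, dx, dy, dz, ax, ay, az], ...]. A call has exactly 10 rows; each row shifts and turns the commanded pose from where the row before left it, along the tool's axes as they then stand; what a row does not reach is not made up. A row lasts 1/8 s, in which the tool goes at most 62.5 mm and 10.7 degrees, less where a joint would pass 70% of its speed; a pose out of reach is approached as far as the arm can. A call with a gripper value outside its range is refused whole. The fingers move at their own pace and stop on an object; "squeeze" is the grip in N (left out, the last holds). Time passes only in rows, so rows that do not move let the fingers close, or fill a call up. It gives the time, the measured TCP pose, the force, the opening and the grip force at its end, in the units of the state.
- ctrl.sense(): the state, without advancing time (a new reading comes with each control period).
- ctrl.capture(name): name is "side" or "top"; returns a dict with "img" (480x640x3 uint8, red, green, blue), "camera_matrix" (3x3 intrinsics, pixels), "k1" (the pictures are not rectified: a ray, as slopes to the right and down, at radius r is drawn at 1 + k1 r^2 times it, then the intrinsics apply), "R" (3x3) and "t" (3): a world point X has camera coordinates R X + t. Camera axes: x right, y down, z forward; pixel columns grow to the right and rows downward; lengths in mm; the calibration is good to about 2 mm. A picture is of the moment at which its call begins. There is no depth.
- ctrl.finish_job(): hands the job in; it is judged then, once.
Trained networks look in a picture, given as the dict that the camera call returned (one of the last four; its "shot" number tells which), for a name from the list of things; names that differ only in an ending like _2 or _b are one class to them, and where a whole thing is asked for, a point or a joint stands for the part that bears it (a point fixed in the world has none). Each returns a list of dicts, best first, with "score" (0 to 1); they miss things now and then, are a little off and sometimes report something else, mostly with a low value. They report only what shows in the picture. A call takes as long as a camera call.
- ctrl.boxes_of(query, picture): "extent" ([left, top, width, height] in pixels, round what is visible of it).
- ctrl.landmark_of(query, picture): "point" ([column, row] in pixels: a listed point, or the origin of a listed thing).
The state is a dict: "time_s": time; "joints": joint angles; "dq": joint speeds; "tau": joint torques, N m; "eef_pos": TCP position; "ee_rot": TCP orientation; "force": force on the tool from outside, world axes, zero at the start; "wrist_torque": the same for the moment, N m; "grip_width": opening from 0.0 (shut) to 1.0 (fully open); "grip_force": force on a finger pad.
Only numpy, scipy, OpenCV 4.12 (cv2) and the standard library are available. Lean on these libraries where they do the work, as an engineer would, in place of code of your own. Each camera call takes 0.05 s, during which the arm holds its last target. There are 200 camera calls.

## Working session

There is one attempt and no reset: what is moved stays moved. The work goes in short steps, Python scripts to look and compute and a tool call to move; the robot and the scene stay as the last step left them, time stands still between calls to the robot, and variables do not carry over. Pictures are saved under pics/ and viewed, at most 10 in all, crops included, and the job is handed in when it is done.

Besides the shell and the picture viewer there is one more tool, called by a JSON object that holds its "op" and its "data". send_rows: Moves the arm, as the interface text tells. Its arguments: {"type":"object","properties":{"targets":{"type":"array"},"squeeze":{"type":"number"}},"required":["targets"]}

```bash
ls; mkdir -p pics; cat > h.py <<'E'
import numpy as np, cv2
from rig import ctrl
from scipy.spatial.transform import Rotation as Rn
def ray(p,c):
    K=np.array(c["camera_matrix"]);k=c["k1"]
    d=np.array([(p[0]-K[0,2])/K[0,0],(p[1]-K[1,2])/K[1,1]]);u=d.copy()
    for _ in range(30): u=d/(1+k*(u@u))
    R=np.array(c["R"]);t=np.array(c["t"])
    v=R.T@np.array([u[0],u[1],1]);return -R.T@t,v/np.linalg.norm(v)
def onz(p,c,z):
    o,v=ray(p,c);return o+v*(z-o[2])/v[2]
def tri(l):
    A=np.zeros((3,3));b=np.zeros(3)
    for p,c in l:
        o,v=ray(p,c);M=np.eye(3)-np.outer(v,v);A+=M;b+=M@o
    x=np.linalg.solve(A,b)
    return x,[round(float(np.linalg.norm((np.eye(3)-np.outer(v,v))@(x-o))),1) for o,v in [ray(p,c) for p,c in l]]
def proj(X,c):
    q=np.array(c["R"])@X+np.array(c["t"]);u=q[:2]/q[2];u=u*(1+c["k1"]*(u@u));K=np.array(c["camera_matrix"])
    return u*[K[0,0],K[1,1]]+K[:2,2]
def save(n,im): cv2.imwrite(n,im[:,:,::-1])
E
python3 - <<'E'
from h import *
np.set_printoptions(precision=1,suppress=True)
S=ctrl.capture("side");T=ctrl.capture("top")
save("pics/s0.png",S["img"]);save("pics/t0.png",T["img"])
for n in ["long_roller_mid","short_roller_mid","roller_rack","jig_seat","clamp_hinge","clamp_peg","punch_top","project_box_mid"]:
    a=ctrl.landmark_of(n,S)[:2];b=ctrl.landmark_of(n,T)[:2]
    print(n,[(np.array(q["point"]),round(q["score"],2)) for q in a],[(np.array(q["point"]),round(q["score"],2)) for q in b])
    if a and b: print("   ",*tri([(a[0]["point"],S),(b[0]["point"],T)]))
for c in(S,T): print(-np.array(c["R"]).T@np.array(c["t"]))
print(ctrl.sense())
E
```

```text
pics
long_roller_mid [(array([308.5, 317.4]), 0.68)] [(array([443.8, 285.7]), 0.58)]
    [ 392.1 -228.3   55.8] [3.5, 3.5]
short_roller_mid [(array([341.6, 345. ]), 0.8)] [(array([476.7, 278.9]), 0.84)]
    [ 415.3 -311.5   44.2] [2.7, 2.7]
roller_rack [(array([325.4, 353.7]), 0.8)] [(array([456.7, 285.7]), 0.57)]
    [ 402.6 -270.8    1.8] [1.7, 1.7]
jig_seat [(array([272.5, 210.6]), 0.87)] [(array([207.9, 248.5]), 0.8), (array([297.2, 209.4]), 0.16)]
    [481.2 335.5  64.7] [6.8, 6.8]
clamp_hinge [(array([232.8, 206.8]), 0.65)] [(array([204.9, 303.9]), 0.65)]
    [356.4 330.6  92.8] [3.2, 3.2]
clamp_peg [(array([232.6, 179.9]), 0.89)] [(array([224.5, 299.8]), 0.77)]
    [355.  267.8 187.1] [0.3, 0.3]
punch_top [(array([214.4, 184.5]), 0.55)] [(array([198.6, 322.4]), 0.58)]
    [311.3 327.4 163.3] [3.7, 3.7]
project_box_mid [(array([338.1, 241.4]), 0.95), (array([231.8, 207.2]), 0.19)] [(array([300.3, 206.3]), 0.56)]
    [593.5 115.5  36. ] [3.7, 3.7]
[ 162.8 -904.8  511.3]
[ 249.    20.6 1490.6]
{'time_s': 0.9, 'joints': array([ 1.1,  0.3,  1.5, -0. ,  1.3, -0.2]), 'dq': array([-0., -0., -0., -0., -0., -0.]), 'tau': array([ -0. , -41.2, -26. ,  -0. ,   0. ,  -0. ]), 'eef_pos': array([116.5, 511.9, 231.3]), 'ee_rot': array([ 0. ,  0.1,  1. , -0. ]), 'force': array([ 0.1,  0.5, -0.2]), 'wrist_torque': array([ 0. , -0. ,  0.1]), 'grip_force': 0.0, 'grip_width': 1.0017170244224132}
```

View pics/s0.png

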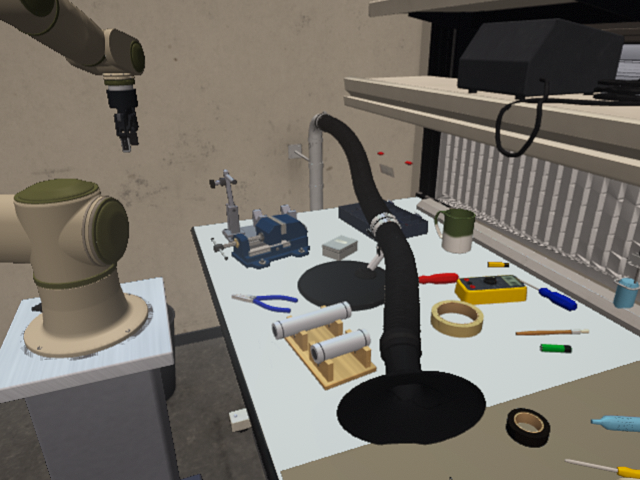

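View pics/t0.png

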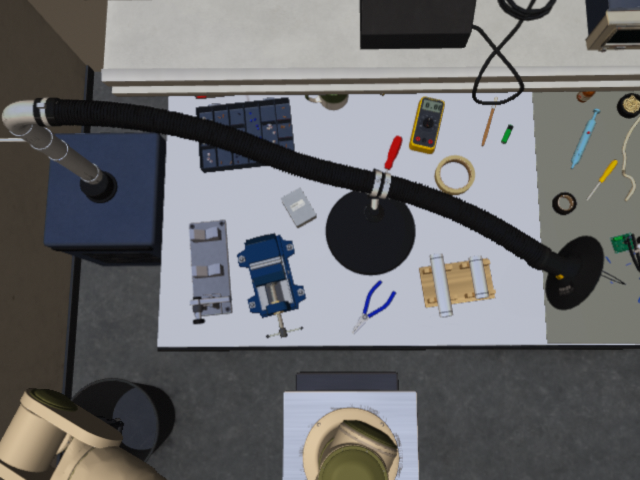

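```bash
python3 - <<'E'
from h import *
print([round(float(x),4) for x in ctrl.sense()["ee_rot"]])
E
```

```text
[0.0, 0.1116, 0.9938, -0.0]
```

Side view: rack with the long roller at about (312,320) and the short one at (341,346), jig at about (225-275,205), grey box at (340,246). Top view: long roller at (441,285), short at (478,278), jig at (210,270), with the vise close to it at (272,280) and a hose overhead.

```bash
python3 - <<'E'
from h import *
np.set_printoptions(precision=1,suppress=True)
S=ctrl.capture("side");T=ctrl.capture("top")
Z={"long_roller_mid":45,"short_roller_mid":45,"roller_rack":0,"jig_seat":62,"clamp_hinge":90,"project_box_mid":15.5}
for n,z in Z.items():
    for c in(S,T):
        a=ctrl.landmark_of(n,c)
        if a: print(n,onz(a[0]["point"],c,z)[:2],np.array(a[0]["point"]))
print("hose ring",tri([((383,222),S),((380,185),T)]),"hood",tri([((410,400),S),((575,270),T)]))
t=T["img"]; a=cv2.resize(t[240:330,405:505],None,fx=4,fy=4,interpolation=cv2.INTER_CUBIC)
b=cv2.resize(t[210:330,180:280],None,fx=4,fy=4,interpolation=cv2.INTER_CUBIC)
im=np.zeros((480,800,3),np.uint8);im[:360,:400]=a;im[:,400:]=b
save("pics/c1.png",im)
s=S["img"];save("pics/c2.png",cv2.resize(s[160:400,195:395],None,fx=2.5,fy=2.5,interpolation=cv2.INTER_CUBIC))
E
```

```text
long_roller_mid [ 389.3 -218. ] [307.2 319.5]
long_roller_mid [ 405.9 -222.4] [440.  281.9]
short_roller_mid [ 421.  -307.7] [342.3 342.9]
roller_rack [360.7 908.6] [207.7 185. ]
roller_rack [ 399.8 -269.2] [456.1 286.2]
jig_seat [477.4 320.1] [275.  212.9]
jig_seat [477.5 346.2] [203.1 253. ]
clamp_hinge [357.9 307.9] [233.8 210.3]
clamp_hinge [355.5 334.2] [203.8 303. ]
project_box_mid [598.9 122.3] [297.7 207.5]
hose ring (array([616.4, -75. , 153.5]), [1.2, 1.2]) hood (array([ 422.9, -522. ,  103.3]), [2.4, 2.4])
```

View pics/c1.png

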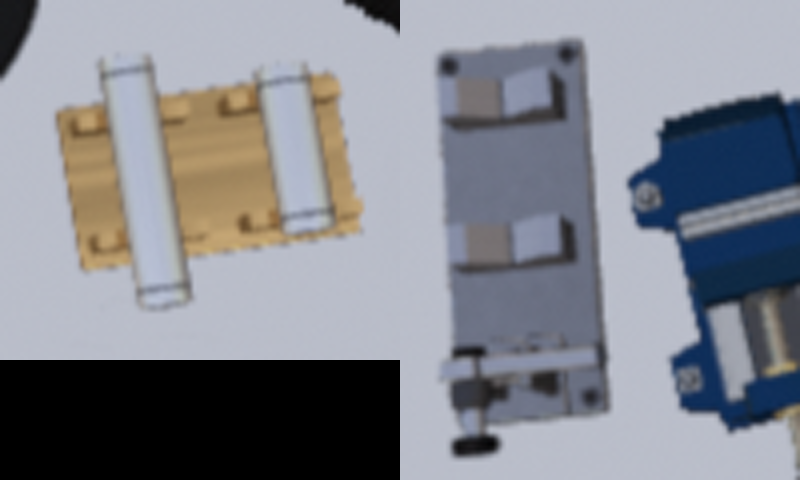

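View pics/c2.png

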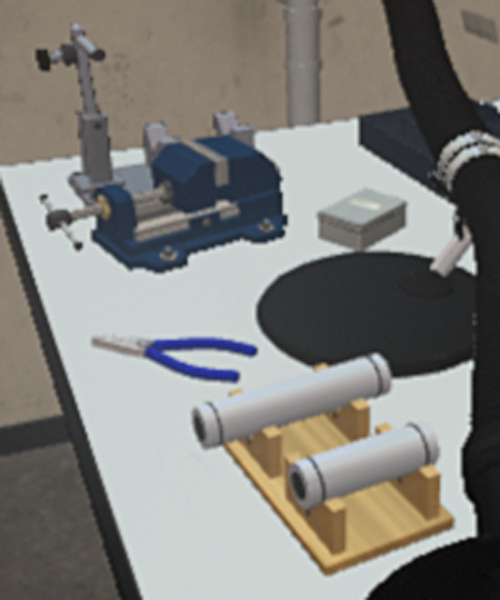

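Crops: the long roller's axis runs from (127,58) to (165,303) in the crop. The jig's V line runs from (500,78) to (513,262) in the right crop, and the arm is upright with its peg pointing toward the vise.

```bash
python3 - <<'E'
from h import *
np.set_printoptions(precision=1,suppress=True)
T=ctrl.capture("top")
A=lambda u,v,z: onz((405+u/4,240+v/4),T,z)
B=lambda u,v,z: onz((180+(u-400)/4,210+v/4),T,z)
def ax(p,q): d=q-p; return np.degrees(np.arctan2(d[1],d[0])), np.linalg.norm(d[:2])
for n,F,p,q,z in [("long",A,(125,58),(165,303),45),("short",A,(281,67),(311,232),45),("V",B,(500,78),(513,262),39.4),("jigL",B,(440,52),(455,400),12),("jigR",B,(582,40),(607,410),12)]:
    a,b=F(*p,z),F(*q,z); print(n,(a+b)/2,ax(b,a),a,b)
print("rack",np.mean([A(u,v,10) for u,v in[(57,115),(335,75),(362,232),(83,270)]],0), ax(A(362,232,10),A(335,75,10)), ax(A(83,270,10),A(57,115,10)))
print("jig far end, near end mid",(B(440,52,12)+B(582,40,12))/2,(B(455,400,12)+B(607,410,12))/2)
print("vise near corner",[B(u,v,20) for u,v in[(632,190),(660,140),(675,380)]])
E
```

```text
long [ 398.8 -225.    45. ] (np.float64(7.075917507009593), np.float64(148.4296731449014)) [ 472.4 -215.8   45. ] [ 325.1 -234.1   45. ]
short [ 416.5 -316.    45. ] (np.float64(7.444956324131917), np.float64(100.40002848192889)) [ 466.3 -309.5   45. ] [ 366.7 -322.5   45. ]
V [482.7 342.8  39.4] (np.float64(5.822122352727439), np.float64(114.42372022540684)) [539.6 348.6  39.4] [425.7 337.   39.4]
jigL [453.2 384.4  12. ] (np.float64(4.54450133224307), np.float64(218.2067666893847)) [562. 393.  12.] [344.5 375.8  12. ]
jigR [453.4 293.2  12. ] (np.float64(5.296992385712599), np.float64(232.21325107865002)) [569. 304.  12.] [337.8 282.5  12. ]
rack [ 406.4 -270.5   10. ] (np.float64(6.6723199461928315), np.float64(97.5710152502876)) (np.float64(7.655922536844403), np.float64(96.18430569485021))
jig far end, near end mid [565.5 348.5  12. ] [341.1 329.1  12. ]
vise near corner [array([472.3, 269. ,  20. ]), array([503.5, 252.3,  20. ]), array([355.2, 240.1,  20. ])]
```

{"op": "send_rows", "data": {"targets": [[-0.3,0,0,-0.05,0,0,-0.1745],[-0.3,0,0,-0.05,0,0,-0.1745],[-0.3,-0.0245,-0.0487,0,0,0,0],[-0.3,-0.0245,-0.0487,0,0,0,0],[-0.3,-0.0245,-0.0487,0,0,0,0],[-0.3,-0.0245,-0.0487,0,0,0,0],[-0.3,-0.0245,-0.0487,0,0,0,0],[-0.3,-0.0245,-0.0487,0,0,0,0],[-0.3,-0.0245,-0.0487,0,0,0,0],[-0.3,-0.0245,-0.0487,0,0,0,0]], "squeeze": 50}}

```text
time_s: 2.9
eef_pos: [360.3, 148.2, 331.5]
ee_rot: [0.0, -0.063, 0.998, 0.0]
force: [0.4, 0.1, -0.8]
grip_width: 0.648
grip_force: 0.0
```

```bash
cat >> h.py <<'E'
def where():
    s=ctrl.sense();w,x,y,z=s["ee_rot"];R=Rn.from_quat([x,y,z,w]).as_matrix()
    return s,np.array(s["eef_pos"]),R
def go(p,yaw=None):
    "tool-axis shift (m) to p; yaw = wanted tool-y heading in deg, turn first"
    s,e,R=where()
    y0=np.degrees(np.arctan2(R[1,1],R[0,1]));az=0
    if yaw is not None:
        d=(yaw-y0+180)%360-180; az=-np.radians(d); R=R@Rn.from_rotvec([0,0,az]).as_matrix()
    d=R.T@(np.array(p)-e)/1000
    print("t",round(s["time_s"],2),"at",e.round(1),"y0",round(y0,2),"tilt",round(np.degrees(np.arccos(-R[2,2])),2),"az",round(float(az),4),"d",d.round(4),"F",np.round(s["force"],1),"w",round(s["grip_width"],3),"gf",s["grip_force"])
E
python3 -c "
from h import *
go((400,-225,180),97.2)"
```

```text
t 2.9 at [360.3 148.2 331.5] y0 97.17 tilt 0.05 az -0.0005 d [ 0.0075 -0.3752  0.1515] F [ 0.4  0.1 -0.8] w 0.648 gf 0.0
```

{"op": "send_rows", "data": {"targets": [[-0.3,0.001,-0.047,0,0,0,0],[-0.3,0.001,-0.047,0,0,0,0],[-0.3,0.001,-0.047,0.01,0,0,0],[-0.3,0.001,-0.047,0.02,0,0,0],[-0.3,0.001,-0.047,0.03,0,0,0],[-0.3,0.001,-0.047,0.03,0,0,0],[-0.3,0.001,-0.047,0.03,0,0,0],[-0.3,0.0005,-0.046,0.03,0,0,0],[-0.3,0,0,0.03,0,0,0],[-0.3,0,0,0,0,0,0]]}}

```text
time_s: 4.15
eef_pos: [398.2, -222.7, 149.9]
ee_rot: [-0.001, -0.062, 0.998, 0.002]
force: [-0.1, -1.0, 0.8]
grip_width: 0.651
grip_force: 0.0
```

```bash
python3 - <<'E'
from h import *
go((400,-225,24),97.2)
S=ctrl.capture("side");save("pics/s1.png",cv2.resize(S["img"][180:420,220:460],None,fx=2.5,fy=2.5))
print(proj(np.array([400,-225,45]),S))
a=ctrl.landmark_of("long_roller_mid",S);print(a[:1])
E
```

```text
t 4.15 at [ 398.2 -222.7  149.9] y0 97.13 tilt 0.24 az -0.0012 d [-0.0018 -0.0029  0.1259] F [-0.1 -1.   0.8] w 0.651 gf 0.0
[313.96933612 320.27757889]
[{'point': [309.8, 317.8], 'score': 0.71}]
```

View pics/s1.png

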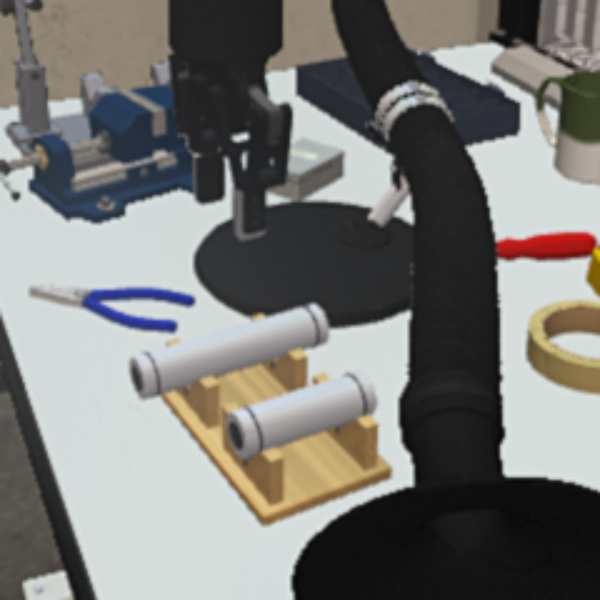

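The open fingers hang at about (230,210), centred over the long roller, whose middle is at (230,351) in the crop. That agrees with my estimate, so I descend.

{"op": "send_rows", "data": {"targets": [[-0.3,-0.002,-0.002,0.03,0,0,0],[-0.3,0,0,0.03,0,0,0],[-0.3,0,0,0.03,0,0,0],[-0.3,0,0,0.02,0,0,0],[-0.3,0,0,0.016,0,0,0],[-0.3,0,0,0,0,0,0],[0.2,0,0,0,0,0,0],[0.6,0,0,0,0,0,0],[1,0,0,0,0,0,0],[1,0,0,0,0,0,0]], "squeeze": 50}}

```text
time_s: 5.5
eef_pos: [400.8, -220.0, 26.6]
ee_rot: [-0.001, -0.062, 0.998, 0.005]
force: [0.9, 31.0, 23.2]
grip_width: 0.357
grip_force: 47.8
```

```bash
python3 -c "
from h import *
go((400,-225,24),97.2)"
```

```text
t 5.5 at [ 400.8 -220.    26.6] y0 97.13 tilt 0.53 az -0.0013 d [ 0.0014 -0.0048  0.0026] F [ 0.9 31.  23.2] w 0.357 gf 47.76646435260773
```

{"op": "send_rows", "data": {"targets": [[1,0,0.002,0,0,0,0],[1,0,0.003,-0.002,0,0,0],[1,0,0,-0.008,0,0,0],[1,0,0,-0.02,0,0,0],[1,0,0,-0.03,0,0,0],[1,0,0,-0.04,0,0,0],[1,0,0,-0.05,0,0,0],[1,0,0,-0.05,0,0,0],[1,0,0,0,0,0,0],[1,0,0,0,0,0,0]], "squeeze": 60}}

```text
time_s: 6.75
eef_pos: [400.2, -219.7, 224.7]
ee_rot: [-0.0, -0.062, 0.998, 0.0]
force: [-0.1, 0.4, -3.2]
grip_width: 0.355
grip_force: 59.8
```

```bash
python3 - <<'E'
from h import *
np.set_printoptions(precision=1,suppress=True)
go((480,200,250),95.2)
S=ctrl.capture("side");T=ctrl.capture("top")
a=ctrl.landmark_of("long_roller_mid",S);b=ctrl.landmark_of("long_roller_mid",T);print(a[:1],b[:1])
if a and b: print(tri([(a[0]["point"],S),(b[0]["point"],T)]))
s,e,R=where();g=proj(e+[0,0,23],S);print("grasp proj",g,proj(e+[0,0,23],T),e)
x,y=map(int,g);save("pics/s2.png",cv2.resize(S["img"][max(0,y-75):y+75,x-100:x+100],None,fx=4,fy=4))
print(max(0,y-75),x-100)
E
```

```text
t 6.75 at [ 400.2 -219.7  224.7] y0 97.16 tilt 0.06 az 0.0343 d [-0.1  0.4 -0. ] F [-0.1  0.4 -3.2] w 0.355 gf 59.82223927974701
[{'point': [308.4, 218.2], 'score': 0.64}] []
grasp proj [311.  215.3] [454.9 273.9] [ 400.3 -219.7  224.3]
140 211
```

View pics/s2.png

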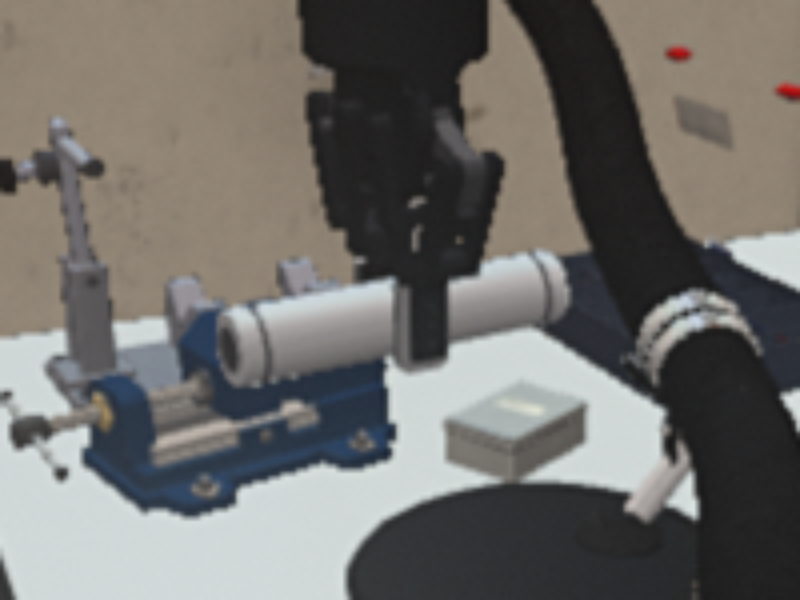

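The roller is held level, spanning x = 218 to 570 in the crop, with the finger at 422. I'll check its lengthwise offset in the grip.

```bash
python3 - <<'E'
from h import *
np.set_printoptions(precision=1,suppress=True)
S=ctrl.capture("side")
s,e,R=where(); a=np.radians(7.2);u=np.array([np.cos(a),np.sin(a),0]);n=np.array([-u[1],u[0],0])
f=np.linspace(0,2*np.pi,60)
for sh in(-6,0,6):
    P=[proj(e+[0,0,23]+u*(sh+k*75)+16*(np.cos(q)*n+np.sin(q)*np.array([0,0,1])),S) for k in(-1,1) for q in f]
    P=np.array(P);print(sh,P[:60].min(0),P[:60].max(0),P[60:].min(0),P[60:].max(0))
print("finger near pad",proj(e+[0,0,10]-n*22,S))
E
```

```text
-6 [262.1 213.9] [269.6 233.7] [342.  199.3] [351.5 217.6]
0 [265.5 213.3] [273.1 233. ] [345.  198.8] [354.5 217. ]
6 [269.  212.7] [276.6 232.3] [347.9 198.3] [357.5 216.4]
finger near pad [317.3 226.7]
```

{"op": "send_rows", "data": {"targets": [[1,-0.0065,0.0275,0,0,0,0.0343],[1,-0.0131,0.0553,0,0,0,0],[1,-0.0131,0.0553,0,0,0,0],[1,-0.0131,0.0553,0,0,0,0],[1,-0.0131,0.0553,0,0,0,0],[1,-0.0131,0.0553,0,0,0,0],[1,-0.0131,0.0553,0,0,0,0],[1,-0.0131,0.0553,0,0,0,0],[1,-0.0131,0.0553,0,0,0,0],[1,-0.0131,0.0553,0,0,0,0]]}}

```text
time_s: 8.25
eef_pos: [475.8, 316.4, 224.7]
ee_rot: [-0.0, -0.045, 0.999, -0.0]
force: [0.8, -0.3, -2.5]
grip_width: 0.356
grip_force: 59.9
```

```bash
python3 -c "
from h import *
go((481,342.5,90),95.2)"
```

```text
t 8.25 at [475.8 316.4 224.7] y0 95.22 tilt 0.05 az 0.0003 d [-0.0077  0.0256  0.1346] F [ 0.8 -0.3 -2.5] w 0.356 gf 59.9048388004303
```

{"op": "send_rows", "data": {"targets": [[1,-0.0077,0.0256,0,0,0,0],[1,0,0,0.02,0,0,0],[1,0,0,0.035,0,0,0],[1,0,0,0.03,0,0,0],[1,0,0,0.03,0,0,0],[1,0,0,0.02,0,0,0],[1,0,0,0,0,0,0],[1,0,0,0,0,0,0],[1,0,0,0,0,0,0],[1,0,0,0,0,0,0]]}}

```text
time_s: 9.5
eef_pos: [481.5, 340.8, 90.9]
ee_rot: [0.001, -0.045, 0.999, 0.0]
force: [0.5, 0.5, -3.2]
grip_width: 0.361
grip_force: 60.0
```

```bash
python3 - <<'E'
from h import *
go((481,342.5,90),95.2)
S=ctrl.capture("side");T=ctrl.capture("top")
a=cv2.resize(T["img"][205:325,170:270],None,fx=4,fy=4,interpolation=cv2.INTER_CUBIC)
b=cv2.resize(S["img"][150:270,205:305],None,fx=4,fy=4,interpolation=cv2.INTER_CUBIC)
save("pics/c3.png",np.hstack([a,b]))
s,e,R=where();x=-R[:,0];n=R[:,1];g=e+[0,0,18.5]
for k in(-75,0,75): print(k,(proj(g+k*x,T)-[170,205])*4,(proj(g+k*x-n*16,S)-[205,150])*4)
# V bottom line and block outlines expected from seat guess
seat=np.array([481,342.5,62]);
for k in(-57,-33,33,57): print(k,[((proj(seat+k*x+q*n+[0,0,z],T)-[170,205])*4).round(0) for q,z in((-34,0),(0,-22.6),(34,0))],((proj(seat+k*x-34*n,S)-[205,150])*4).round(0))
E
```

```text
t 9.5 at [481.5 340.8  90.9] y0 95.21 tilt 0.06 az 0.0002 d [0.0003 0.0017 0.0009] F [ 0.5  0.5 -3.2] w 0.361 gf 60.028231143951416
-75 [131.33211934 300.43818714] [181.61021155 201.81066124]
0 [123.91581481 172.70165499] [282.24466275 186.43697414]
75 [116.60159127  47.39067186] [378.47703948 171.73349801]
-57 [array([201., 274.]), array([152., 284.]), array([ 87., 286.])] [218. 268.]
-33 [array([199., 235.]), array([150., 245.]), array([ 85., 246.])] [250. 263.]
33 [array([192., 127.]), array([144., 139.]), array([ 79., 138.])] [336. 248.]
57 [array([189.,  88.]), array([141., 101.]), array([77., 99.])] [366. 243.]
```

View pics/c3.png

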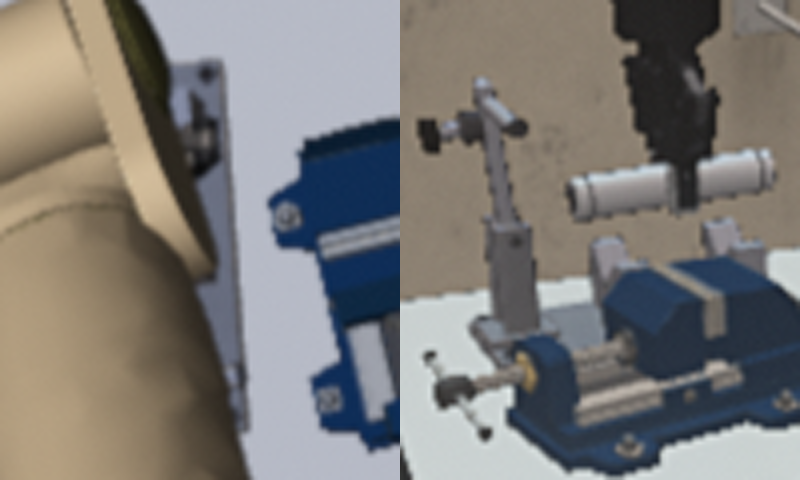

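Right crop: the roller (567-776) hangs level above the V-blocks (607,240) and (735,240), and its ends agree with the prediction. The earlier V lines also match the seat guess, so I lower the rest by force.

{"op": "send_rows", "data": {"targets": [[1,0,0.002,0.01,0,0,0],[1,0,0,0.01,0,0,0],[1,0,0,0.008,0,0,0],[1,0,0,0.004,0,0,0],[1,0,0,0.002,0,0,0],[1,0,0,0.002,0,0,0],[1,0,0,0.001,0,0,0],[1,0,0,0.001,0,0,0],[1,0,0,0,0,0,0],[1,0,0,0,0,0,0]]}}

```text
time_s: 10.85
eef_pos: [481.1, 342.7, 52.4]
ee_rot: [0.0, -0.045, 0.999, 0.0]
force: [-0.1, 0.7, -2.7]
grip_width: 0.356
grip_force: 60.0
```

```bash
python3 -c "
from h import *
go((481,342.5,43.5),95.2);print(ctrl.sense()['wrist_torque'])"
```

```text
t 10.85 at [481.1 342.7  52.4] y0 95.21 tilt 0.01 az 0.0002 d [ 0.0001 -0.0002  0.0089] F [-0.1  0.7 -2.7] w 0.356 gf 60.02958297729492
[ 0.02783021 -0.01047169 -0.02841767]
```

{"op": "send_rows", "data": {"targets": [[1,0,0,0.001,0,0,0],[1,0,0,0.001,0,0,0],[1,0,0,0.001,0,0,0],[1,0,0,0.001,0,0,0],[1,0,0,0.001,0,0,0],[1,0,0,0,0,0,0],[1,0,0,0,0,0,0],[1,0,0,0,0,0,0],[1,0,0,0,0,0,0],[1,0,0,0,0,0,0]]}}

```text
time_s: 12.1
eef_pos: [481.3, 343.2, 48.0]
ee_rot: [0.001, -0.045, 0.999, 0.0]
force: [-2.4, 1.3, 5.1]
grip_width: 0.356
grip_force: 60.8
```

{"op": "send_rows", "data": {"targets": [[1,0,0.001,0.001,0,0,0],[1,0,0.001,0.001,0,0,0],[1,0,0,0.001,0,0,0],[1,0,0,0,0,0,0],[1,0,0,0,0,0,0],[1,0,0,0,0,0,0],[1,0,0,0,0,0,0],[1,0,0,0,0,0,0],[1,0,0,0,0,0,0],[1,0,0,0,0,0,0]]}}

```text
time_s: 13.35
eef_pos: [481.5, 345.5, 45.7]
ee_rot: [0.001, -0.045, 0.999, 0.001]
force: [-2.5, 3.1, 10.1]
grip_width: 0.355
grip_force: 61.4
```

```bash
python3 -c "
from h import *
go((481,342.5,43.5),95.2);print(ctrl.sense()['wrist_torque'])"
```

```text
t 13.35 at [481.5 345.5  45.7] y0 95.21 tilt 0.17 az 0.0002 d [ 0.0008 -0.0029  0.0022] F [-2.5  3.1 10.1] w 0.355 gf 61.39723062515259
[ 0.41166566  0.42902827 -0.0318797 ]
```

{"op": "send_rows", "data": {"targets": [[1,0,0.001,0.001,0,0,0],[1,0,0.001,0.001,0,0,0],[1,0,0.001,0,0,0,0],[1,0,0,0,0,0,0],[1,0,0,0,0,0,0],[1,0,0,0,0,0,0],[1,0,0,0,0,0,0],[1,0,0,0,0,0,0],[1,0,0,0,0,0,0],[1,0,0,0,0,0,0]]}}

```text
time_s: 14.6
eef_pos: [481.5, 347.2, 44.0]
ee_rot: [0.001, -0.045, 0.999, -0.0]
force: [-2.7, -5.4, 15.2]
grip_width: 0.359
grip_force: 61.6
```

```bash
python3 -c "
from h import *
go((481,342.5,43.5),95.2);print(ctrl.sense()['wrist_torque'])"
```

```text
t 14.6 at [481.5 347.2  44. ] y0 95.19 tilt 0.13 az -0.0002 d [ 0.001  -0.0046  0.0005] F [-2.7 -5.4 15.2] w 0.359 gf 61.64547085762024
[-1.00745686  0.48252173 -0.24431501]
```

{"op": "send_rows", "data": {"targets": [[1,0,-0.0005,0,0,0,0],[0.25,0,0,0,0,0,0],[0.15,0,0,0,0,0,0],[0,0,0,0,0,0,0],[-0.2,0,0,0,0,0,0],[-0.2,0,0,0,0,0,0],[-0.2,0,0,-0.01,0,0,0],[-0.2,0,0,-0.03,0,0,0],[-0.2,0,0,-0.05,0,0,0],[-0.2,0,0,-0.05,0,0,0]]}}

```text
time_s: 15.85
eef_pos: [480.5, 347.1, 184.6]
ee_rot: [0.0, -0.045, 0.999, 0.0]
force: [0.3, 0.0, 1.0]
grip_width: 0.601
grip_force: 0.0
```

```bash
python3 - <<'E'
from h import *
np.set_printoptions(precision=1,suppress=True)
go((481,347,200),95.2)
S=ctrl.capture("side")
b=cv2.resize(S["img"][150:270,205:305],None,fx=5,fy=5,interpolation=cv2.INTER_CUBIC)
save("pics/s3.png",b)
for n in("clamp_peg","long_roller_mid","clamp_hinge","punch_top"):
    a=ctrl.landmark_of(n,S);print(n,[(q["point"],q["score"]) for q in a[:1]],(np.array(a[0]["point"])-[205,150])*5 if a else 0)
a=np.radians(5.2);u=np.array([np.cos(a),np.sin(a),0]);n=np.array([-u[1],u[0],0]);seat=np.array([481,347,62])
for k in(-75,75): print((proj(seat+k*u-n*16,S)-[205,150])*5)
h=seat-125*u+[0,0,28]
for th in(1.4,1.5,1.57,1.65,1.7):
    d=np.cos(th)*u+np.sin(th)*np.array([0,0,1]);print(th,[(proj(h+95*d-q*n,S)-[205,150])*5 for q in (7,60,77)])
E
```

```text
t 15.85 at [480.5 347.1 184.6] y0 95.21 tilt 0.03 az 0.0001 d [-0. -0. -0.] F [0.3 0.  1. ] w 0.601 gf 0.0
clamp_peg [([233.1, 181.6], 0.59)] [140.5 158. ]
long_roller_mid [([268.4, 208.6], 0.63)] [317. 293.]
clamp_hinge [([230.7, 206.2], 0.8)] [128.5 281. ]
punch_top [([212.7, 182.0], 0.56)] [ 38.5 160. ]
[229.8 328. ]
[471.5 287.9]
1.4 [array([149.7, 123.6]), array([178. , 146.8]), array([187.5, 154.6])]
1.5 [array([132.7, 123.7]), array([160.4, 147. ]), array([169.7, 154.8])]
1.57 [array([120.7, 124.8]), array([148.1, 148.1]), array([157.3, 156. ])]
1.65 [array([107.1, 127. ]), array([134. , 150.6]), array([143.1, 158.5])]
1.7 [array([ 98.6, 129. ]), array([125.3, 152.6]), array([134.2, 160.6])]
```

View pics/s3.png

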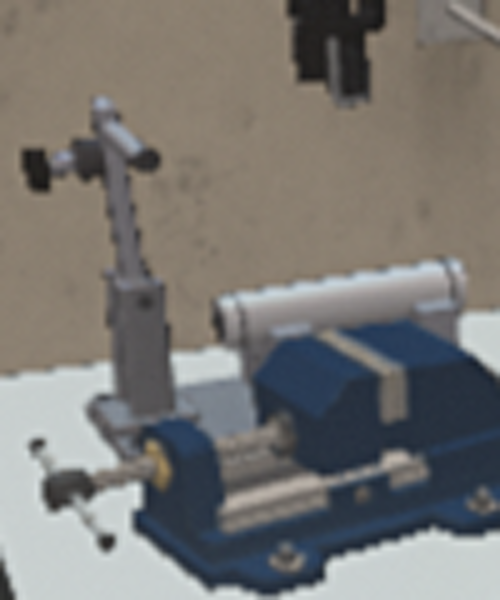

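Crop: the roller lies in both Vs, from 213 to 467, about 3 mm toward the hinge from the predicted centre. The peg tip is at (147,160), so the arm angle is about 1.62.

```bash
python3 - <<'E'
from h import *
go((357.2,275.6,250),5.2);go((357.2,275.6,250),185.2);print(ctrl.sense()["joints"].round(3))
E
```

```text
t 16.1 at [480.3 347.  182. ] y0 95.2 tilt 0.04 az 1.5709 d [-0.06   -0.1292 -0.0679] F [-0.1 -0.7 -0.3] w 0.602 gf 0.0
t 16.1 at [480.3 347.  182. ] y0 95.2 tilt 0.04 az -1.5707 d [ 0.06    0.1292 -0.0679] F [-0.1 -0.7 -0.3] w 0.602 gf 0.0
[ 0.428  0.501  1.355 -0.     1.287 -1.234]
```

{"op": "send_rows", "data": {"targets": [[-0.3,0,0,-0.02,0,0,0.1745],[-0.3,0,0,-0.02,0,0,0.1745],[-0.3,0,0,-0.02,0,0,0.1745],[-0.3,0,0,-0.01,0,0,0.1745],[-0.3,0,0,0,0,0,0.1745],[-0.3,0,0,0,0,0,0.1745],[-0.3,0,0,0,0,0,0.1745],[-0.3,0,0,0,0,0,0.1745],[-0.3,0,0,0,0,0,0.1745],[-0.3,-0.06,0,0,0,0,0]], "squeeze": 30}}

```text
time_s: 17.35
eef_pos: [485.3, 288.5, 250.3]
ee_rot: [-0.001, 0.674, 0.739, -0.001]
force: [1.3, -1.6, 0.1]
grip_width: 0.652
grip_force: 0.0
```

```bash
python3 - <<'E'
from h import *
go((357.2,275.6,165),5.2)
E
```

```text
t 17.35 at [485.3 288.5 250.3] y0 5.32 tilt 0.17 az 0.002 d [-0.0012 -0.1285  0.0857] F [ 1.3 -1.6  0.1] w 0.652 gf 0.0
```

{"op": "send_rows", "data": {"targets": [[-0.3,-0.0012,-0.043,0,0,0,0],[-0.3,0,-0.043,0,0,0,0],[-0.3,0,-0.0425,0,0,0,0],[-0.3,0,0,0,0,0,0],[-0.3,0,0,0.02,0,0,0],[-0.3,0,0,0.02,0,0,0],[-0.3,0,0,0.02,0,0,0],[-0.3,0,0,0.015,0,0,0],[-0.3,0,0,0.01,0,0,0],[-0.3,0,0,0,0,0,0]]}}

```text
time_s: 18.6
eef_pos: [358.2, 274.4, 166.5]
ee_rot: [-0.0, 0.674, 0.739, -0.001]
force: [0.3, 0.2, -0.5]
grip_width: 0.648
grip_force: 0.0
```

{"op": "send_rows", "data": {"targets": [[0.2,0,0,0,0,0,0],[0.4,0,0,0,0,0,0],[0.5,0,0,0,0,0,0],[0.6,0,0,0,0,0,0],[0.7,0,0,0,0,0,0],[0.8,0,0,0,0,0,0],[0.9,0,0,0,0,0,0],[1,0,0,0,0,0,0],[1,0,0,0,0,0,0],[1,0,0,0,0,0,0]], "squeeze": 30}}

```text
time_s: 19.85
eef_pos: [358.3, 274.5, 167.4]
ee_rot: [0.0, 0.674, 0.739, 0.0]
force: [-3.1, -0.3, 4.9]
grip_width: 0.127
grip_force: 29.5
```

```bash
python3 - <<'E'
from h import *
go((357.2,275.6,165),5.2)
S=ctrl.capture("side")
b=cv2.resize(S["img"][150:270,205:305],None,fx=5,fy=5,interpolation=cv2.INTER_CUBIC)
save("pics/s4.png",b)
E
```

```text
t 19.85 at [358.3 274.5 167.4] y0 5.23 tilt 0.01 az 0.0004 d [ 0.0012 -0.001   0.0024] F [-3.1 -0.3  4.9] w 0.127 gf 29.458169639110565
```

{"op": "send_rows", "data": {"targets": [[1,0,0.0095,0.0001,0,0,0],[1,0,0.0094,0.001,0,0,0],[1,0,0.0093,0.002,0,0,0],[1,0,0.009,0.0029,0,0,0],[1,0,0.0087,0.0038,0,0,0],[1,0,0.0083,0.0047,0,0,0],[1,0,0.0078,0.0054,0,0,0],[1,0,0.0072,0.0062,0,0,0],[1,0,0.0065,0.0069,0,0,0],[1,0,0.0059,0.0075,0,0,0]]}}

```text
time_s: 21.15
eef_pos: [439.9, 282.2, 126.2]
ee_rot: [-0.0, 0.674, 0.739, 0.0]
force: [-3.2, 4.3, 2.5]
grip_width: 0.13
grip_force: 31.6
```

```bash
python3 - <<'E'
from h import *
go((437,281.5,125),5.2)
E
```

```text
t 21.15 at [439.9 282.2 126.2] y0 5.23 tilt 0.02 az 0.0005 d [-0.0004 -0.003   0.0012] F [-3.2  4.3  2.5] w 0.13 gf 31.617612540721893
```

{"op": "send_rows", "data": {"targets": [[1,0,0.005,0.008,0,0,0],[1,0,0.0042,0.0085,0,0,0],[1,0,0.0034,0.0089,0,0,0],[1,0,0.0024,0.0092,0,0,0],[1,0,0.0015,0.0094,0,0,0],[1,0,0.0004,0.005,0,0,0],[1,0,0.0002,0.003,0,0,0],[1,0,0,0,0,0,0],[1,0,0,0,0,0,0],[1,0,0,0,0,0,0]]}}

```text
time_s: 22.4
eef_pos: [457.9, 283.7, 74.7]
ee_rot: [0.001, 0.674, 0.739, 0.002]
force: [5.2, 6.4, -0.7]
grip_width: 0.129
grip_force: 33.2
```

```bash
python3 - <<'E'
from h import *
go((456.5,284.6,71.5),5.2)
E
```

```text
t 22.4 at [457.9 283.7  74.7] y0 5.21 tilt 0.2 az 0.0002 d [ 0.001  -0.0014  0.0032] F [ 5.2  6.4 -0.7] w 0.129 gf 33.195592761039734
```

{"op": "send_rows", "data": {"targets": [[1,0,0,0.001,0,0,0],[1,0,0,0.001,0,0,0],[1,0,0,0.001,0,0,0],[1,0,0,0.001,0,0,0],[1,0,0,0,0,0,0],[1,0,0,0,0,0,0],[1,0,0,0,0,0,0],[1,0,0,0,0,0,0],[1,0,0,0,0,0,0],[1,0,0,0,0,0,0]]}}

```text
time_s: 23.65
eef_pos: [458.2, 283.8, 71.0]
ee_rot: [0.001, 0.674, 0.739, 0.002]
force: [5.8, 5.1, 1.2]
grip_width: 0.124
grip_force: 33.6
```

{"op": "send_rows", "data": {"targets": [[1,0,0,0.001,0,0,0],[1,0,0,0.001,0,0,0],[1,0,0,0.001,0,0,0],[1,0,0,0,0,0,0],[1,0,0,0,0,0,0],[1,0,0,0,0,0,0],[1,0,0,0,0,0,0],[1,0,0,0,0,0,0],[1,0,0,0,0,0,0],[1,0,0,0,0,0,0]]}}

```text
time_s: 24.9
eef_pos: [458.3, 283.7, 68.0]
ee_rot: [0.001, 0.674, 0.739, 0.002]
force: [6.6, 6.3, 1.3]
grip_width: 0.125
grip_force: 33.8
```

```bash
python3 - <<'E'
from h import *
S=ctrl.capture("side")
save("pics/s5.png",cv2.resize(S["img"][150:250,205:305],None,fx=6,fy=6,interpolation=cv2.INTER_CUBIC))
print(ctrl.sense()["wrist_torque"])
for n in("punch_top","clamp_peg","clamp_hinge"):
    a=ctrl.landmark_of(n,S);print(n,[(q["point"],q["score"]) for q in a[:1]],(np.array(a[0]["point"])-[205,150])*6 if a else 0)
a=np.radians(5.2);u=np.array([np.cos(a),np.sin(a),0]);n=np.array([-u[1],u[0],0]);h=np.array([481,347,90])-125*u
for th in(0.1,0,-.1):
    d=np.cos(th)*u+np.sin(th)*np.array([0,0,1]);e=-np.sin(th)*u+np.cos(th)*np.array([0,0,1])
    print(th,(proj(h+80*d+47*e,S)-[205,150])*6)
E
```

```text
[ 0.84434608 -0.71040948  0.11211994]
punch_top [([257.5, 186.5], 0.35)] [315. 219.]
clamp_peg [([272.7, 211.3], 0.59)] [406.2 367.8]
clamp_hinge [([233.1, 208.4], 0.74)] [168.6 350.4]
0.1 [303.67187568 209.75981606]
0 [315.03273988 224.15668459]
-0.1 [324.76644189 239.62502107]
```

View pics/s5.png

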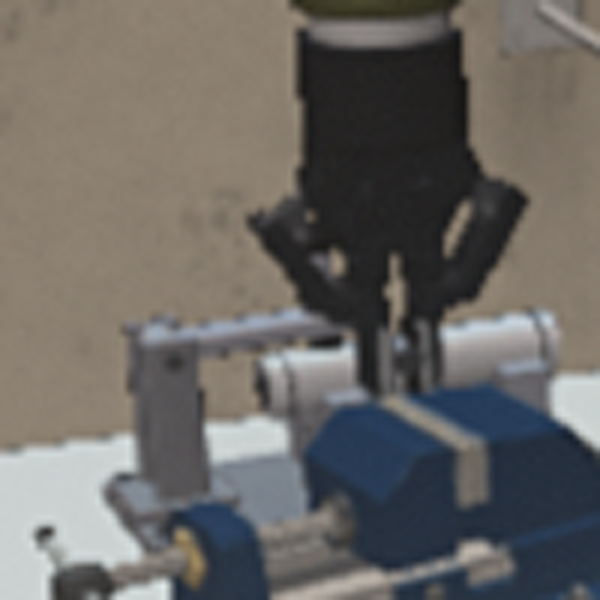

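{"op": "send_rows", "data": {"targets": [[1,0,0,0.001,0,0,0],[1,0,0,0.001,0,0,0],[1,0,0,0.001,0,0,0],[1,0,0,0,0,0,0],[1,0,0,0,0,0,0],[1,0,0,0,0,0,0],[1,0,0,0,0,0,0],[1,0,0,0,0,0,0],[1,0,0,0,0,0,0],[1,0,0,0,0,0,0]]}}

```text
time_s: 26.35
eef_pos: [458.4, 283.8, 66.2]
ee_rot: [0.001, 0.674, 0.739, 0.002]
force: [1.2, 4.0, 13.4]
grip_width: 0.124
grip_force: 34.9
```

{"op": "send_rows", "data": {"targets": [[1,0,0,-0.001,0,0,0],[0.6,0,0,0,0,0,0],[0.4,0,0,0,0,0,0],[0.2,0,0,0,0,0,0],[0.2,0,0,0,0,0,0],[0.2,0,0,-0.01,0,0,0],[0.2,0,0,-0.03,0,0,0],[0.2,0,0,-0.04,0,0,0],[0.6,0,0,-0.05,0,0,0],[1,0,0,0,0,0,0]]}}

```text
time_s: 27.6
eef_pos: [458.0, 284.1, 200.1]
ee_rot: [0.002, 0.674, 0.739, 0.004]
force: [0.0, 0.1, 0.2]
grip_width: 0.008
grip_force: 0.0
```

```bash
python3 - <<'E'
from h import *
np.set_printoptions(precision=1,suppress=True)
S=ctrl.capture("side");T=ctrl.capture("top")
P=[]
for n in("punch_top","clamp_peg","clamp_hinge"):
    a=ctrl.landmark_of(n,S);b=ctrl.landmark_of(n,T)
    print(n,[(q["point"],round(q["score"],2)) for q in a[:1]+b[:1]])
    if a and b: print(tri([(a[0]["point"],S),(b[0]["point"],T)]),onz(b[0]["point"],T,137),onz(a[0]["point"],S,137))
    elif b: print(onz(b[0]["point"],T,137))
a=np.radians(5.2);u=np.array([np.cos(a),np.sin(a),0])
p=np.array([481,347,137])-45*u;print("model",p,proj(p,S),proj(p,T))
go((436.2,343,150),5.2)
E
```

```text
punch_top [([260.9, 188.5], 0.56), ([202.3, 251.4], 0.52)]
(array([456.6, 333.2, 136.2]), [12.8, 12.8]) [469.2 331.  137. ] [442.4 328.2 137. ]
clamp_peg [([273.5, 211.4], 0.7), ([477.7, 278.1], 0.69)]
(array([ 358.4, -252.6,  277.4]), [29.8, 29.8]) [ 403.9 -291.7  137. ] [424.4 127.5 137. ]
clamp_hinge [([231.3, 207.2], 0.65)]
model [436.2 342.9 137. ] [257.5 187.4] [196.6 265.8]
t 28.0 at [456.3 283.4 195.1] y0 5.22 tilt 0.08 az 0.0004 d [ 0.1 -0.   0. ] F [ 0.2 -0.1  1.1] w 0.0 gf 0.0
```

{"op": "send_rows", "data": {"targets": [[1,0.03,-0.0065,0,0,0,0],[1,0.0306,-0.0064,0,0,0,0],[1,0,0,0.015,0,0,0],[1,0,0,0.015,0,0,0],[1,0,0,0,0,0,0],[1,0,0,0,0,0,0],[1,0,0,0,0,0,0],[1,0,0,0,0,0,0],[1,0,0,0,0,0,0],[1,0,0,0,0,0,0]]}}

```text
time_s: 29.25
eef_pos: [438.2, 342.7, 165.9]
ee_rot: [0.0, 0.674, 0.739, 0.0]
force: [0.1, 0.3, -0.6]
grip_width: -0.001
grip_force: 0.0
```

```bash
python3 - <<'E'
from h import *
S=ctrl.capture("side")
save("pics/s6.png",cv2.resize(S["img"][155:235,215:315],None,fx=8,fy=7.5,interpolation=cv2.INTER_CUBIC))
s,e,R=where();print((proj(e,S)-[215,155])*[8,7.5],(proj([438,342.6,137],S)-[215,155])*[8,7.5])
a=ctrl.landmark_of("punch_top",S);print([(q["point"],q["score"],(np.array(q["point"])-[215,155])*[8,7.5]) for q in a[:1]])
a=ctrl.boxes_of("punch",S);print(a[:1])
go((438,342.6,140),5.2)
E
```

```text
[340.34765769 168.22038681] [345.26004148 242.38698554]
[([260.2, 188.7], 0.49, array([361.6 , 252.75]))]
[{'extent': [256.5, 186.5, 5.2, 8.3], 'score': 0.62}]
t 29.4 at [438.2 342.7 165.8] y0 5.23 tilt 0.0 az 0.0005 d [-0.0001 -0.0002  0.0258] F [-0.4  0.1  0.3] w 0.002 gf 0.0
```

View pics/s6.png

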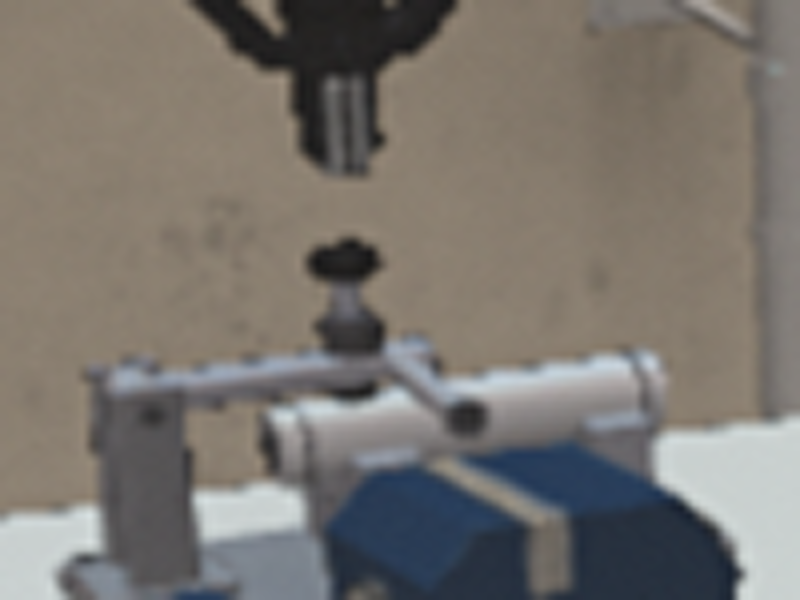

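The shut fingertips (343,170) stand straight above the black cap (343,258). The arm lies level, with its pad on the roller.

{"op": "send_rows", "data": {"targets": [[1,0,0,0.015,0,0,0],[1,0,0,0.01,0,0,0],[1,0,0,0.003,0,0,0],[1,0,0,0.003,0,0,0],[1,0,0,0.002,0,0,0],[1,0,0,0.002,0,0,0],[1,0,0,0.001,0,0,0],[1,0,0,0,0,0,0],[1,0,0,0,0,0,0],[1,0,0,0,0,0,0]]}}

```text
time_s: 30.65
eef_pos: [437.7, 342.5, 130.6]
ee_rot: [-0.0, 0.674, 0.739, -0.001]
force: [-6.7, -3.8, 9.5]
grip_width: -0.001
grip_force: 4.6
```

{"op": "send_rows", "data": {"targets": [[1,0,0,0.001,0,0,0],[1,0,0,0.001,0,0,0],[1,0,0,0.001,0,0,0],[1,0,0,0.001,0,0,0],[1,0,0,0,0,0,0],[1,0,0,0,0,0,0],[1,0,0,0,0,0,0],[1,0,0,0,0,0,0],[1,0,0,0,0,0,0],[1,0,0,0,0,0,0]]}}

```text
time_s: 31.9
eef_pos: [438.2, 342.7, 126.9]
ee_rot: [0.0, 0.674, 0.739, 0.0]
force: [-5.2, -2.2, 11.3]
grip_width: -0.001
grip_force: 5.6
```

{"op": "send_rows", "data": {"targets": [[1,0,0,0.001,0,0,0],[1,0,0,0.001,0,0,0],[1,0,0,0,0,0,0],[1,0,0,0,0,0,0],[1,0,0,0,0,0,0],[1,0,0,0,0,0,0],[1,0,0,0,0,0,0],[1,0,0,0,0,0,0],[1,0,0,0,0,0,0],[1,0,0,0,0,0,0]]}}

```text
time_s: 33.15
eef_pos: [438.4, 342.8, 126.5]
ee_rot: [0.001, 0.674, 0.739, 0.001]
force: [-9.1, -5.5, 24.7]
grip_width: -0.001
grip_force: 12.2
```

The cap is on its hard stop (force up 13 N for 0.4 mm), so the punch has tripped. Retract straight up.

{"op": "send_rows", "data": {"targets": [[1,0,0,-0.004,0,0,0],[1,0,0,-0.006,0,0,0],[1,0,0,-0.01,0,0,0],[1,0,0,-0.03,0,0,0],[1,0,0,-0.05,0,0,0],[1,0,0,-0.05,0,0,0],[1,0,-0.03,-0.03,0,0,0],[1,0,-0.05,0,0,0,0],[1,0,-0.05,0,0,0,0],[1,0,0,0,0,0,0]]}}

```text
time_s: 34.4
eef_pos: [306.6, 330.9, 304.5]
ee_rot: [0.0, 0.673, 0.739, 0.001]
force: [0.6, 0.6, 0.2]
grip_width: -0.001
grip_force: 0.0
```

```bash
python3 - <<'E'
from h import *
np.set_printoptions(precision=1,suppress=True)
S=ctrl.capture("side");T=ctrl.capture("top")
for n in("punch_top","clamp_peg","long_roller_mid","short_roller_mid","project_box_mid"):
    a=ctrl.landmark_of(n,S);b=ctrl.landmark_of(n,T)
    print(n,[(q["point"],round(q["score"],2)) for q in a[:1]+b[:1]])
print(ctrl.boxes_of("punch",S)[:1],ctrl.boxes_of("long_roller_mid",S)[:1],ctrl.sense()["force"])
g=S["img"][180:215,248:272].mean(2).astype(int)
print(g[::1,5:18])
E
```

```text
punch_top [([262.0, 188.5], 0.56), ([197.8, 265.0], 0.54)]
clamp_peg [([272.0, 208.0], 0.81), ([229.1, 259.4], 0.81)]
long_roller_mid [([272.5, 209.9], 0.63), ([204.9, 248.9], 0.58)]
short_roller_mid [([343.4, 341.3], 0.72), ([476.3, 277.7], 0.68)]
project_box_mid [([297.9, 207.3], 0.89)]
[] [{'extent': [244.1, 203.7, 50.4, 20.3], 'score': 0.76}] [ 0.1 -0.1  0.5]
[[128 125 125 127 127 125 124 124 124 124 126 125 128]
 [125 124 126 126 127 127 125 125 124 125 126 125 126]
 [123 125 126 126 127 125 126 126 124 125 126 126 126]
 [123 123 125 126 125 126 125 123 126 125 126 126 126]
 [125 126 126 128 126 126 126 126 127 126 124 126 126]
 [127 127 128 129 127 127 127 131 129 125 126 125 125]
 [130 129 130 129 108 100 123 132 128 128 127 126 126]
 [126 110 102 100  63  41  85 102 101 120 127 127 126]
 [109  63  40  43  38  36  41  38  43 104 127 126 125]
 [ 76  36  32  36  41  41  35  31  31  81 118 127 125]
 [ 76  31  30  33  36  35  34  30  33  72 114 128 127]
 [ 99  54  35  34  34  32  32  35  72 114 128 128 128]
 [125 100  83  67  60  57  58  80 115 129 129 126 126]
 [125 123 125 107  
[... 491 characters left out ...]
02  83  75  71  76  87 102 140 161 162]
 [162 162 157 139 114 104  98 106 117 117 120 144 159]
 [130 126 123 116 111 108 105 105 105 103  99 115 140]
 [ 99 100 100 102 103 102 101  92  84 103 104  90 106]
 [ 99  88  79  78  80  76  73  57  47  96 130 138 122]
 [114 102  88  68  45  37  34  37  62 114 167 200 182]
 [169 170 168 153 122 104 104 126 149 170 195 203 198]
 [201 208 207 204 186 173 172 189 194 190 187 184 181]
 [177 194 192 189 184 181 179 176 172 170 165 162 158]
 [144 167 170 166 164 161 161 156 153 152 149 146 146]
 [114 139 154 150 150 147 145 144 141 140 140 137 136]
 [107 125 143 141 139 137 136 134 132 131 130 128 129]
 [ 92 115 135 133 131 130 128 126 127 131 130 131 134]]
```

```bash
python3 -c "
from rig import ctrl
print(ctrl.finish_job())"
```

```text
the job is handed in; nothing more can be done
None
```

The job is handed in at about 34.5 s of robot time: the long roller is clamped in the V-blocks about 3 mm off centre, the punch was pressed to its hard stop and has sprung back up, and the short roller and grey enclosure stayed put.

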